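# Nudge the cutting guide's fence back onto its hidden length stop

### The arm

A 6-joint arm with a two-finger parallel gripper is mounted at the origin on a cart in front of the work surface, level with it; the furniture and walls round the work are solid. World frame = base frame: x ahead of the robot, y to its left, z up, the work surface at z = 0. Lengths are in m, angles in rad, forces in N, time in s.
With the tool pointing down it reaches from about 0.4 to 0.825 m from the base axis. Payload 7 kg.
Tool frame: the origin (TCP) lies at the very end of the fingers, on their centre line; the grasp point (between the pads) lies 19 mm behind it; z points along the fingers, y is the line along which they close (so a half turn about z gives the same grasp; the last joint's range is limited). The gripper opens to 88 mm and grips with 3 to 60 N. Pads are 19 mm wide; open, the fingers measure 130 mm over their backs; the gripper's body (78 mm by 193 mm) begins 47 mm behind the grasp point.
Start: joints at [1.618, 0.359, 0.012, 0, -1.224, -0.288], TCP at [0.161, 0.655, 0.227] pointing down, gripper open.
Joint ranges: [-3.07, 3.07], [-1.43, 2.12], [-1.02, 1.25], [-3.03, 1.67], [-3.05, -0], [-3.03, 3.03]. Speed limits (rad/s): [2.39, 2.39, 3.01, 3.14, 3.14, 3.14].

### API

Orientations are given as [roll, pitch, yaw] about the fixed x, y, z axes, in that order (R = Rz(yaw) Ry(pitch) Rx(roll)).
In Python, from station import arm gives the robot as it stands.
- The arm moves only by the tool step_arm, never from a script. Its argument "rows" is a list of rows, each a list of 5 numbers: the shift along the world's x, y, z in m, then the turn about the world's z in rad, then the finger opening in m, from 0 to 0.0876. In form: [[x, y, z, spin, gripper], ...]. A call has 1 to 20 rows; each row is the pose to reach, as a shift and turn from the pose commanded when the call began; what a row does not reach only later rows make up. A row lasts 1/10 s, in which the tool goes at most 50 mm and 8.59 degrees, less where a joint would pass 70% of its speed; a pose out of reach is approached as far as the arm can. A call with a gripper value outside its range is refused whole. The fingers move at their own pace and stop on an object; "newtons" is the grip in N (left out, the last holds). Time passes only in rows, so rows that repeat a pose let the fingers close. It gives the time, the measured TCP pose, the force, the opening and the grip force at its end, in the units of the state.
- arm.get_state(): the state, without advancing time (a new reading comes with each control period).
- arm.grab_frame(name): name is "side" or "top" or "wrist"; returns a dict with "color" (480x640x3 uint8, blue, green, red), "vfov" (degrees; the focal length in pixels is half the picture's height over the tangent of half this angle, whatever the lens; pixels are square), "cx", "cy" (the principal point, pixels), "k1" (the pictures are not rectified: a ray, as slopes to the right and down, at radius r is drawn at 1 + k1 r^2 times it, then the intrinsics apply), "rvec" (rotation vector, rad) and "tvec" (3), from world to camera coordinates, as OpenCV has them. Camera axes: x right, y down, z forward; pixel columns grow to the right and rows downward; lengths in m; the calibration is good to about 2 mm. A picture is of the moment at which its call begins. There is no depth.
- arm.job_done(): hands the job in; it is judged then, once.
The state is a dict: "t": time; "q": joint angles; "qd": joint speeds; "joint_efforts": joint torques, N m; "eef_pos": TCP position; "ee_rot": TCP orientation; "force": force on the tool from outside, world axes, zero at the start; "moment": the same for the moment, N m; "width": finger opening in m; "gripper_force": force on a finger pad.
Only numpy, scipy, OpenCV 4.12 (cv2) and the standard library are available. Lean on these libraries where they do the work, as an engineer would, in place of code of your own. Each camera call takes 0.05 s, during which the arm holds its last target. There are 200 camera calls.

### The job

The blue end fence of the white cutting guide was drawn forward for cleaning. Pick up the red rubber spatula and, pushing with the spatula and never with the gripper, gently nudge the fence back until its rod bears on the length stop hidden inside the steel housing, without forcing that stop off its setting. Leave the fence resting against the stop and lay the spatula down flat on the open table, clear of the guide, disturbing nothing else.

Things in the scene. Friction and masses are not known exactly. Their poses are not given: they have to be found in the camera images.
- guide: White plastic cutting guide, an open-topped channel fixed to the table: base 295 x 124 x 12 mm, two side walls 10 mm thick, 92 mm apart, their tops 72 mm above the table, knife slot near the open end. Origin on the table on the channel's centre line; +x runs along the channel from its open near end (x = -130 mm) to its far end (+165 mm), closed by the steel housing from +50 mm on; z up.
- housing: Closed steel box 111 x 88 x 52 mm on the guide's far end, black clamp knob on top (86 mm above the table). Same origin and axes as the guide; front face at x = +50 mm. Hidden inside is the length stop, a rubber-faced block held only by its clamp's friction. Its setting is not known beforehand: the rod meets it 20 to 65 mm beyond where the fence starts.
- fence: Blue block with steel front face, 88 wide, 44 high, 18 mm thick, in the channel; its 12 mm steel rod runs into the housing. Slides only along the guide's x, with about 4 N of friction, and stays where left. Origin at the foot of its front face (towards the open end), mid-width, 12.5 mm above the table; axes as the guide's. Starts with its face 45 to 60 mm before the guide's origin.
- rubber_spatula: Rubber spatula lying flat on the table, 297 mm long, about 80 g. Origin under its middle on the table, +x towards the blade, z up. Handle: x = -149 to -24 mm, 24 mm wide, 16 mm thick. Thin shaft: x = -24 to +60 mm, 10 mm wide, 8 mm thick. Blade: x = +60 to +149 mm, 52 mm wide, 10 mm thick, its end square across. All three rest on the table. Balance point at x = +6 mm.
- rod_bush (a point): Dark bush in the housing's front face, where the fence's rod enters, 38 mm above the table; axes as the guide's. Feel of the stop behind it: its rubber gives about 1 mm per 4 N. More than 14 N between rod and stop (about 18 N at the spatula, since the fence's friction takes 4 N) disturbs the setting.
- salt_jar: Clear jar of salt with a tan lid, 72 mm across, 78 mm high, loose bystander to the right; origin under its centre.
- shaker_steel: Steel shaker with a handle, 96 mm over the handle, 105 mm high, loose bystander to the right; origin under its centre.
- spice_1: Spice jar with a green cap, 46 mm across, 106 mm high, loose bystander to the right; origin under its centre.
- ramekin_1: White ramekin, 99 mm across, 43 mm high, loose bystander at the front right; origin under its centre.

How it is judged:
On the way, in this order (a step that is already met when the one before it is completed fails the run):
1. the spatula pushes against the fence (contact force between rubber_spatula and fence above 0.5 N), for 0.05 s.
2. pushed by the spatula, the fence's rod bears on the hidden stop (contact force between fence and housing above 1 N and contact force between rubber_spatula and fence above 1 N), for 0.1 s.
At the end, for the whole second after the job is handed in: The fence is at rest with its rod still bearing on the stop in the housing (at least 0.3 N, no gap); the spatula lies flat on the table (within 8 mm of it, within 0.05 rad of level, right way up), at rest and not touching the guide (contact force between fence and housing above 0.3 N and linear speed of fence below 0.01 m/s and height (world z) of rubber_spatula below 0.008 m and angle between rubber_spatula's own z axis and vertical below 0.05 rad and contact force between rubber_spatula and guide below 0.1 N and linear speed of rubber_spatula below 0.02 m/s).
It fails at once if the rod is forced against the stop with more than 14 N, which disturbs its setting (contact force between fence and housing above 14 N).
It fails at once if the fence is struck or shoved: it moves faster than 0.15 m/s (linear speed of fence above 0.15 m/s).
It fails at once if the gripper touches the fence (contact force between any of the fingers, the arm and fence above 0.5 N).
It fails at once if a bystander is moved by more than 20 mm (distance of any of salt_jar, shaker_steel, spice_1, ramekin_1 from where it was at the start of the episode above 0.02 m).
It fails at once if the spatula is dropped instead of laid down (falls free of the fingers at over 0.7 m/s, a drop of 25 mm) (linear speed of rubber_spatula above 0.7 m/s and contact force between the fingers and rubber_spatula below 0.1 N).
It also fails if it takes over 58 s, if anything falls off the work surface, if the arm or the gripper's body presses on something with over 40 N, if the wrist force passes 120 N, or if a joint passes its speed limit or range.

## Working session

There is one attempt and no reset: what is moved stays moved. The work goes in short steps, Python scripts to look and compute and a tool call to move; the robot and the scene stay as the last step left them, time stands still between calls to the robot, and variables do not carry over. Pictures are saved under pics/ and viewed, at most 10 in all, crops included, and the job is handed in when it is done.

Besides the shell and the picture viewer there is one more tool, called after "Call:" by a JSON object that holds its "name" and its "arguments". step_arm: Moves the arm, as the interface text tells. Its arguments: {"type":"object","properties":{"rows":{"type":"array"},"newtons":{"type":"number"}},"required":["rows"]}

```bash
mkdir -p pics
cat > h.py <<'E'
import numpy as np, cv2
def cam(f):
    fo=240/np.tan(np.radians(f['vfov'])/2); K=np.array([[fo,0,f['cx']],[0,fo,f['cy']],[0,0,1.]])
    return K,np.array([f['k1'],0,0,0,0.]),np.array(f['rvec'],float).reshape(3),np.array(f['tvec'],float).reshape(3)
def px2w(f,pts,z=0.):
    K,d,r,t=cam(f); p=cv2.undistortPoints(np.array(pts,float).reshape(-1,1,2),K,d).reshape(-1,2)
    R=cv2.Rodrigues(r)[0]; c=-R.T@t; ray=np.c_[p,np.ones(len(p))]@R
    return c+ray*((z-c[2])/ray[:,2])[:,None]
def w2px(f,P):
    K,d,r,t=cam(f); return cv2.projectPoints(np.array(P,float).reshape(-1,1,3),r,t,K,d)[0].reshape(-1,2)
E
python3 - <<'E'
from station import arm
import cv2,pickle
for n in ("top","side"):
    f=arm.grab_frame(n); cv2.imwrite(f"pics/{n}0.png",f['color']); pickle.dump(f,open(n+"0.pkl","wb"))
    print({k:v for k,v in f.items() if k!='color'})
print(arm.get_state())
E
```

```text
{'vfov': 54.73397460401102, 'cx': 320.6966157600716, 'cy': 238.6406616073317, 'k1': -0.11280951215497316, 'rvec': array([ 2.2036638 , -2.14936848,  0.10722776]), 'tvec': array([-0.18356749,  0.54070695,  1.25627333])}
{'vfov': 44.33025157095206, 'cx': 318.87907649724406, 'cy': 233.11184041411585, 'k1': 0.030972149646507, 'rvec': array([ 2.18080792, -0.50394139,  0.23231293]), 'tvec': array([-0.53586179,  0.10047489,  1.30004308])}
{'t': 0.1, 'q': array([ 1.61807110e+00,  3.59330234e-01,  1.11771039e-02, -2.98551135e-04,
       -1.22410464e+00, -2.88125833e-01]), 'qd': array([-0.00070251, -0.00143903,  0.00088584,  0.00202706, -0.00117158,
        0.00021922]), 'joint_efforts': array([-2.86457587e-03, -5.84165239e+01,  2.93751079e+01,  7.01550007e+00,
        1.01460921e-02, -5.45529701e-05]), 'eef_pos': array([0.16091539, 0.65510137, 0.22572008]), 'ee_rot': array([ 3.14011170e+00, -1.46209640e-04, -2.40952599e-01]), 'force': array([0.37785589, 0.4933856 , 0.2201414 ]), 'moment': array([-0.02341575, -0.00823662, -0.04007999]), 'gripper_force': 0.0, 'width': 0.08769188845385206}
```

View pics/top0.png

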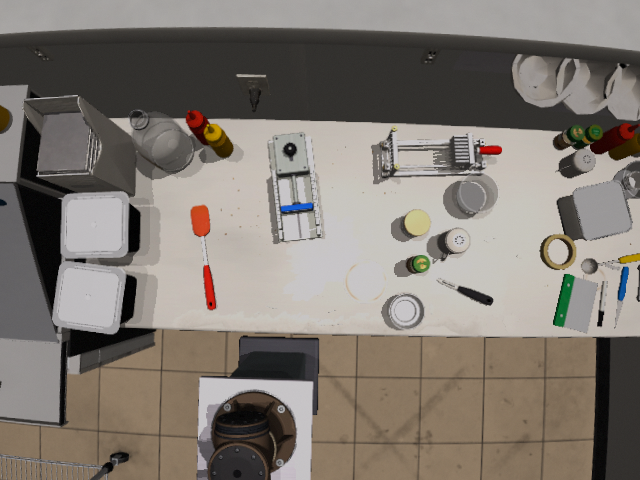

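View pics/side0.png

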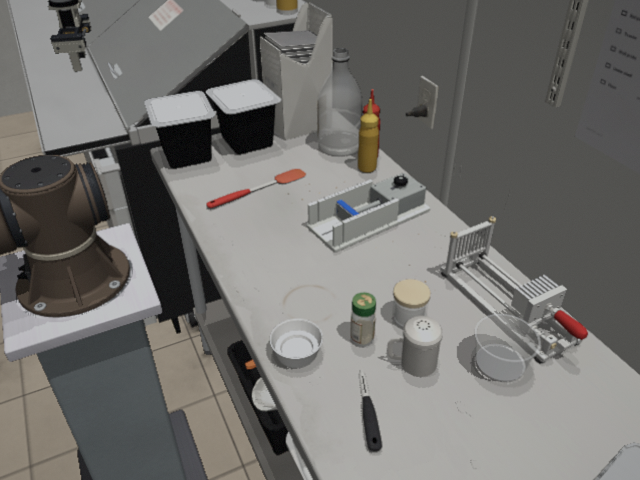

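Top view: spatula with its blade end at about (200,207) and handle end at (211,308). The guide runs from (300,240), its open end, to (290,135), with the blue fence at (296,208). Next is one crop for edges, plus colour masks.

Run:
```python
import pickle,cv2,numpy as np
from h import *
f=pickle.load(open('top0.pkl','rb')); im=f['color'].astype(int)
b,g,r=im[...,0],im[...,1],im[...,2]
red=(r>g+70)&(r>b+70)
red[:, :180]=0; red[:,225:]=0; red[:200]=0; red[320:]=0
ys,xs=np.nonzero(red); P=px2w(f,np.c_[xs,ys],0.01)[:,:2]
rect=cv2.minAreaRect((P*1000).astype(np.float32)); print('spat',rect)
h=P[P[:,0]<np.percentile(P[:,0],35)]; 
print('handle centroid',h.mean(0)); bl=P[P[:,0]>P[:,0].max()-0.08]; print('blade',bl.mean(0),P[:,0].min(),P[:,0].max())
m=(b>r+60)&(b>g+40); m[:,:270]=0;m[:,330:]=0;m[:190]=0;m[230:]=0
ys,xs=np.nonzero(m);print('blue px',xs.min(),xs.max(),ys.min(),ys.max()); Q=px2w(f,np.c_[xs,ys],0.0565)[:,:2]; print('fence',cv2.minAreaRect((Q*1000).astype(np.float32)),Q.mean(0))
c=f['color'][125:250,255:340]; cv2.imwrite('pics/c.png',cv2.resize(c,None,fx=4.8,fy=4.8,interpolation=cv2.INTER_CUBIC))
```

```text
spat ((487.177490234375, 155.58267211914062), (294.60455322265625, 49.879066467285156), 9.181293487548828)
handle centroid [0.39249743 0.13726883]
blade [0.59319142 0.17219592] 0.3423748884751022 0.6339790058259055
blue px 281 312 203 211
fence ((627.7735595703125, -101.93060302734375), (15.582513809204102, 85.52090454101562), 8.208076477050781) [ 0.62766026 -0.10160617]
```

View pics/c.png

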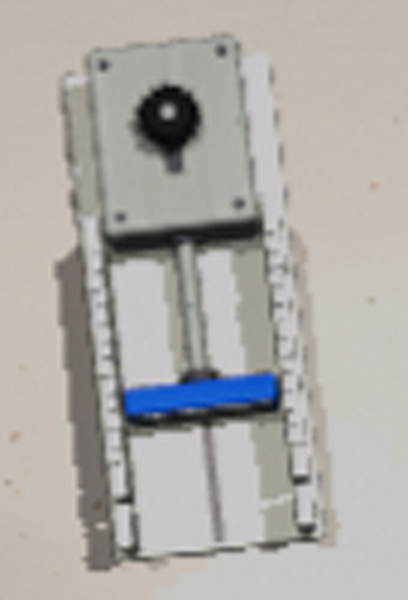

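Crop: housing top corners are at about (88,52), (238,38), (258,225) and (103,238). The fence's blue top is at (125–278, 375–420), and the base near corners are at about (130,558) and (318,540).

Run:
```python
import pickle,cv2,numpy as np
from h import *
f=pickle.load(open('top0.pkl','rb'))
cr=lambda p:np.array(p)/4.8+[255,125]
H=px2w(f,cr([(88,52),(238,38),(258,225),(103,238)]),0.064)[:,:2]; print('housing',H)
d=(H[0]+H[1]-H[2]-H[3])/2; print('len',np.hypot(*d),'yaw',np.arctan2(d[1],d[0]), 'w',np.hypot(*(H[0]-H[1])))
B=px2w(f,cr([(130,558),(318,540)]),0.012)[:,:2]; print('base near',B,B.mean(0))
# fit model: guide origin+yaw from housing & base near
from scipy.optimize import least_squares
M=np.array([[.161,.044],[.161,-.044],[.05,-.044],[.05,.044],[-.13,.062],[-.13,-.062]]);O=np.r_[H,B]
def T(p,M):c,s=np.cos(p[2]),np.sin(p[2]);return M@np.array([[c,s],[-s,c]])+p[:2]
s=least_squares(lambda p:(T(p,M)-O).ravel(),[.67,-.1,.15],loss='soft_l1',f_scale=.003);print(s.x,np.abs(s.fun).max(),(T(s.x,M)-O)*1000)
c,sn=np.cos(s.x[2]),np.sin(s.x[2]);q=np.array([.6277,-.1017])-s.x[:2];print('fence centre in guide',q@[c,sn],q@[-sn,c])
K=px2w(f,[(128,190),(128,255),(122,325),(60,330)],.14);print(K)
```

```text
housing [[ 0.82266853 -0.03237351]
 [ 0.83300637 -0.11824026]
 [ 0.72335746 -0.13281031]
 [ 0.71368249 -0.04507423]]
len 0.11016457564459231 yaw 0.12409109876810544 w 0.08648681424585167
base near [[ 0.53634624 -0.06242802]
 [ 0.54963048 -0.17155503]] [ 0.54298836 -0.11699152]
[ 0.66950541 -0.09618401  0.1320068 ] 0.010593506387515259 [[ 0.6446893   0.99811087]
 [ 1.88974601 -0.36951986]
 [ 1.50437815 -0.40970369]
 [-0.40353996 -0.91140617]
 [-3.87047104 10.59350639]
 [-0.83336593 -3.2006574 ]]
fence centre in guide -0.0421677247699972 3.4587060169999685e-05
[[0.64840855 0.33277483 0.14      ]
 [0.48010851 0.32142536 0.14      ]
 [0.30227122 0.32798196 0.14      ]
 [0.28155165 0.49521537 0.14      ]]
```

Call:
{"name": "step_arm", "arguments": {"rows": [[0,0,0.04,0,0.08],[0,0,0.08,0,0.08],[0,0,0.12,0,0.08]]}}

```text
t: 0.4
eef_pos: [0.161, 0.6551, 0.3474]
ee_rot: [3.14, -0.0, -0.241]
force: [-0.1, 1.0, -0.0]
width: 0.0804
gripper_force: 0.0
```

Call:
{"name": "step_arm", "arguments": {"rows": [[0.02,-0.036,0,0.03,0.08],[0.04,-0.073,0,0.06,0.08],[0.06,-0.109,0,0.09,0.08],[0.08,-0.145,0,0.12,0.08],[0.1,-0.182,0,0.15,0.08],[0.12,-0.218,0,0.18,0.08],[0.14,-0.255,0,0.21,0.08],[0.16,-0.291,0,0.24,0.08],[0.18,-0.327,0,0.27,0.08],[0.2,-0.364,0,0.3,0.08],[0.22,-0.4,0,0.33,0.07],[0.24,-0.436,-0.03,0.36,0.06],[0.26,-0.473,-0.06,0.39,0.06],[0.277,-0.509,-0.1,0.413,0.06],[0.277,-0.509,-0.15,0.413,0.06],[0.277,-0.509,-0.2,0.413,0.06],[0.277,-0.509,-0.2,0.413,0.06],[0.277,-0.509,-0.2,0.413,0.06]]}}

```text
t: 2.2
eef_pos: [0.4377, 0.146, 0.1463]
ee_rot: [3.14, 0.002, 0.172]
force: [-0.1, 0.2, 0.4]
width: 0.0602
gripper_force: 0.0
```

Run:
```python
from station import arm
import cv2,pickle,numpy as np
from h import *
f=arm.grab_frame('wrist'); cv2.imwrite("pics/w1.png",f['color']); pickle.dump(f,open("w1.pkl","wb"))
s=arm.get_state();print(s['eef_pos'],s['ee_rot'],s['q'])
print(w2px(f,[[.438,.146,.016],[.46,.15,.016],[.58,.171,.01]]))
```

```text
[0.4388305  0.1471014  0.14796819] [ 3.14116694e+00 -8.56705486e-04  1.73118275e-01] [ 0.7514726   0.07642333 -0.55268467  0.00102044 -0.94120392  0.99184116]
[[317.70019263 232.20640037]
 [317.51593523 205.05248245]
 [317.46673025  38.42303054]]
```

View pics/w1.png

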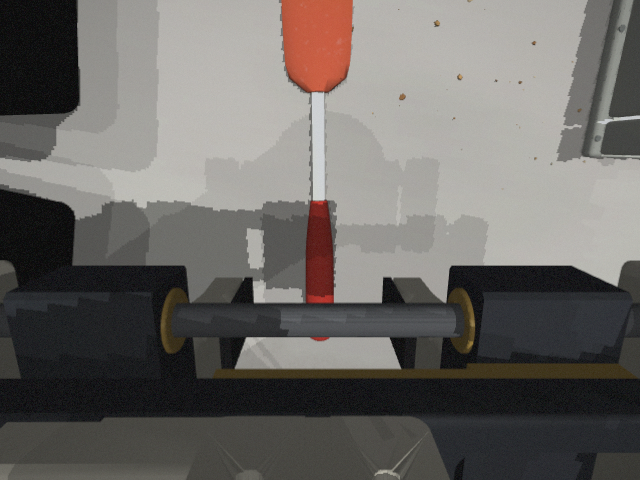

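Wrist view: the spatula's axis sits at column 317–318, as predicted, with the handle's front end at row 200. The alignment is good, so I descend and grip.

Call:
{"name": "step_arm", "arguments": {"newtons": 45, "rows": [[0,0,-0.04,0,0.06],[0,0,-0.08,0,0.06],[0,0,-0.11,0,0.06],[0,0,-0.13,0,0.06],[0,0,-0.138,0,0.06],[0,0,-0.143,0,0.06],[0,0,-0.143,0,0.06],[0,0,-0.143,0,0.04],[0,0,-0.143,0,0.02],[0,0,-0.143,0,0.0],[0,0,-0.143,0,0.0],[0,0,-0.143,0,0.0],[0,0,-0.143,0,0.0],[0,0,-0.143,0,0.0]]}}

```text
t: 3.65
eef_pos: [0.438, 0.1464, 0.0037]
ee_rot: [3.141, -0.0, 0.172]
force: [-1.0, -0.8, 5.3]
width: 0.0243
gripper_force: 45.0
```

Call:
{"name": "step_arm", "arguments": {"rows": [[0,0,0.01,0,0],[0,0,0.03,0,0],[0,0,0.055,0,0],[0,0,0.08,0,0],[0,0,0.105,0,0],[0,0,0.12,0,0],[-0.002,-0.015,0.12,-0.002,0],[-0.005,-0.037,0.12,-0.005,0],[-0.009,-0.065,0.12,-0.01,0],[-0.014,-0.095,0.12,-0.014,0],[-0.018,-0.125,0.12,-0.018,0],[-0.022,-0.155,0.12,-0.022,0],[-0.026,-0.185,0.12,-0.026,0],[-0.03,-0.215,0.12,-0.03,0],[-0.034,-0.24,0.12,-0.034,0],[-0.038,-0.26,0.12,-0.037,0],[-0.04,-0.272,0.12,-0.039,0],[-0.04,-0.277,0.12,-0.04,0],[-0.04,-0.277,0.12,-0.04,0],[-0.04,-0.277,0.12,-0.04,0]]}}

```text
t: 5.65
eef_pos: [0.3978, -0.1304, 0.1234]
ee_rot: [-3.141, 0.0, 0.132]
force: [1.0, -0.4, -0.6]
width: 0.0247
gripper_force: 45.0
```

Run:
```python
from station import arm
import cv2,pickle,numpy as np
from h import *
s=arm.get_state();p=s['eef_pos'];y=s['ee_rot'][2];print(p,s['ee_rot'],s['force'],s['moment'],s['width'])
for n in('wrist','side'):
    f=arm.grab_frame(n);pickle.dump(f,open(n+"2.pkl","wb"))
    c=f['color'].copy()
    u=np.array([np.cos(y),np.sin(y),0]);v=np.array([-u[1],u[0],0])
    # predicted blade top corners (level)
    zt=p[2]-.004+.010
    P=[p*[1,1,0]+[0,0,zt]+u*a+v*b for a,b in((.199,.026),(.199,-.026),(.12,0))]
    g=np.array([.6695,-.0962,0]);gu=np.array([np.cos(.132),np.sin(.132),0]);gv=np.array([-gu[1],gu[0],0])
    G=[g+gu*-.13+gv*b+[0,0,.072] for b in(.056,-.056,.046,-.046)]+[g+gu*-.051+gv*b+[0,0,.0565] for b in(.044,-.044)]
    for q in w2px(f,P): cv2.circle(c,tuple(int(a) for a in q),3,(0,255,0),1)
    for q in w2px(f,G): cv2.circle(c,tuple(int(a) for a in q),3,(255,0,255),1)
    if n=='side': c=cv2.resize(c[120:300,200:440],None,fx=2.6,fy=2.6)
    cv2.imwrite(f"pics/{n}2.png",c)
```

```text
[ 0.39775024 -0.13036482  0.12337944] [-3.14147010e+00  3.94999532e-04  1.31939618e-01] [ 0.99212796 -0.43022433 -0.61595479] [-0.07806804  0.00171088 -0.02044415] 0.024661728047568145
```

View pics/wrist2.png

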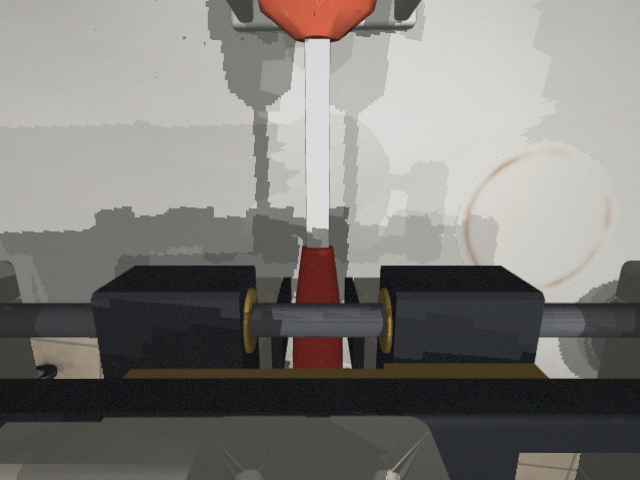

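View pics/side2.png

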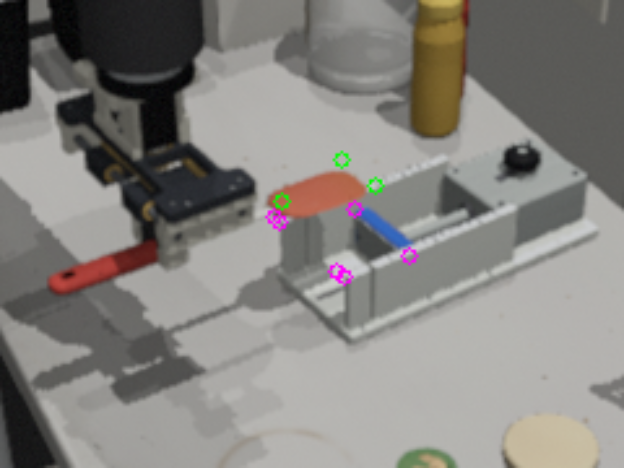

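Both views: guide and fence projections (magenta) match the picture. The blade is centred on the channel but sits a little below the level prediction (green), so there is some droop, which I'll quantify.

Run:
```python
import pickle,cv2,numpy as np
from h import *
from scipy.optimize import minimize
f=pickle.load(open('side2.pkl','rb'));im=f['color'].astype(int)
b,g,r=im[...,0],im[...,1],im[...,2]
m=((r>g+60)&(r>b+60)); m[:, :295]=0;m[:,345:]=0;m[:175]=0;m[210:]=0
p=np.array([.39775,-.13036,.12338]);y=.132
u=np.array([np.cos(y),np.sin(y),0]);v=np.array([-u[1],u[0],0]);k=np.array([0,0,1.])
def hull(q):
    th,dx,dz=q;a=u*np.cos(th)-k*np.sin(th);n=k*np.cos(th)+u*np.sin(th)
    c=p+dx*u+k*(dz-.004)
    X=[c+a*s+v*w+n*h for s,w in((.199,.018),(.199,-.018),(.192,.026),(.192,-.026),(.13,.026),(.13,-.026),(.11,.012),(.11,-.012)) for h in(0,.01)]
    return cv2.convexHull(w2px(f,X).astype(np.float32))
ys,xs=np.nonzero(m);print(len(xs),xs.min(),xs.max(),ys.min(),ys.max())
def cost(q):
    o=np.zeros((480*4,640*4),np.uint8);cv2.fillConvexPoly(o,(hull(q)*4).astype(int),1)
    o=cv2.resize(o.astype(np.float32),(640,480),interpolation=cv2.INTER_AREA);return np.abs(o-m).sum()
for dx in(-.006,-.003,0,.003):print(dx,[(round(t,3),int(cost((t,dx,0)))) for t in np.arange(-.02,.11,.01)])
```

```text
387 304 339 186 202
-0.006 [(np.float64(-0.02), 253), (np.float64(-0.01), 246), (np.float64(0.0), 244), (np.float64(0.01), 241), (np.float64(0.02), 236), (np.float64(0.03), 236), (np.float64(0.04), 247), (np.float64(0.05), 256), (np.float64(0.06), 270), (np.float64(0.07), 304), (np.float64(0.08), 341), (np.float64(0.09), 379), (np.float64(0.1), 419)]
-0.003 [(np.float64(-0.02), 251), (np.float64(-0.01), 250), (np.float64(0.0), 242), (np.float64(0.01), 238), (np.float64(0.02), 236), (np.float64(0.03), 231), (np.float64(0.04), 225), (np.float64(0.05), 226), (np.float64(0.06), 242), (np.float64(0.07), 275), (np.float64(0.08), 309), (np.float64(0.09), 352), (np.float64(0.1), 396)]
0 [(np.float64(-0.02), 251), (np.float64(-0.01), 250), (np.float64(0.0), 241), (np.float64(0.01), 237), (np.float64(0.02), 238), (np.float64(0.03), 233), (np.float64(0.04), 227), (np.float64(0.05), 223), (np.float64(0.06), 224), (np.float64(0.07), 251), (np.float64(0.08), 288), (np.float64(0.09), 327), (np.float64(0.1), 369)]
0.003 [(np.float64(-0.02), 248), (np.float64(-0.01), 244), (np.float64(0.0), 239), (np.float64(0.01), 239), (np.float64(0.02), 234), (np.float64(0.03), 229), (np.float64(0.04), 225), (np.float64(0.05), 229), (np.float64(0.06), 227), (np.float64(0.07), 243), (np.float64(0.08), 268), (np.float64(0.09), 305), (np.float64(0.1), 344)]
```

```bash
cat > fit.py <<'E'
import pickle,cv2,numpy as np
from h import *
from scipy.optimize import minimize
from station import arm
st=arm.get_state();p=np.array(st['eef_pos']);y=st['ee_rot'][2]
F=[arm.grab_frame(n) for n in('side','top')]
u=np.array([np.cos(y),np.sin(y),0]);v=np.array([-u[1],u[0],0]);k=np.array([0,0,1.])
W=[]
for f in F:
    im=f['color'].astype(float);w=np.clip((im[...,2]-im[...,0]-20)/70,0,1)
    c=w2px(f,[p+u*.155-[0,0,.004]])[0].astype(int)
    z=np.zeros_like(w);R=slice(c[1]-28,c[1]+28),slice(c[0]-28,c[0]+28);z[R]=w[R];W.append(z)
S=[(.199,.022),(.199,-.022),(.195,.026),(.195,-.026),(.13,.026),(.13,-.026),(.11,.012),(.11,-.012)]
def hull(f,q):
    th,ro,dx,dy,dz=q;a=u*np.cos(th)-k*np.sin(th);n0=k*np.cos(th)+u*np.sin(th)
    vv=v*np.cos(ro)+n0*np.sin(ro);n=n0*np.cos(ro)-v*np.sin(ro);c=p+u*dx+v*dy+k*(dz-.004)
    return cv2.convexHull(w2px(f,[c+a*s+vv*w+n*h for s,w in S for h in(0,.01)]).astype(np.float32))
def cost(q):
    e=1e4*(q[2]**2+q[3]**2+4*q[4]**2)*100
    for f,w in zip(F,W):
        o=np.zeros(w.shape,np.uint8);cv2.fillConvexPoly(o,np.round(hull(f,q)*16).astype(int),255,cv2.LINE_AA,4)
        e+=np.abs(o/255-w).sum()
    return e
best=min((minimize(cost,[t,r,0,0,0],method='Nelder-Mead',options=dict(initial_simplex=np.array([[t,r,0,0,0]]*6)+np.vstack([np.zeros(5),np.diag([.05,.1,.006,.006,.004])]))) for t in(0,.06) for r in(-.3,0,.3)),key=lambda s:s.fun)
print('areas',[w.sum() for w in W],'cost',best.fun,'pitch roll dx dy dz',best.x.round(4),'level cost',cost([0]*5),p)
E
python3 - <<'E'
import fit,cv2,numpy as np
f=fit.F[1];c=f['color'][170:320,200:350];c=cv2.resize(c,None,fx=4,fy=4,interpolation=cv2.INTER_CUBIC)
for h,col in((fit.hull(f,fit.best.x),(0,255,0)),): cv2.polylines(c,[((h-[200,170])*4).astype(int)],True,col)
g=fit.F[0];d=g['color'][160:240,270:370];d=cv2.resize(d,None,fx=6,fy=6,interpolation=cv2.INTER_CUBIC)
cv2.polylines(d,[((fit.hull(g,fit.best.x)-[270,160])*6).astype(int)],True,(0,255,0))
cv2.imwrite('pics/d3.png',d);cv2.imwrite('pics/c3.png',c)
E
```

```text
areas [np.float64(425.1714285714286), np.float64(651.2285714285714)] cost 174.94643051381797 pitch roll dx dy dz [ 1.870e-02 -3.142e-01  2.000e-04  7.000e-04  5.000e-04] level cost 367.9142857142857 [ 0.3980005  -0.1300774   0.12348868]
```

View pics/d3.png

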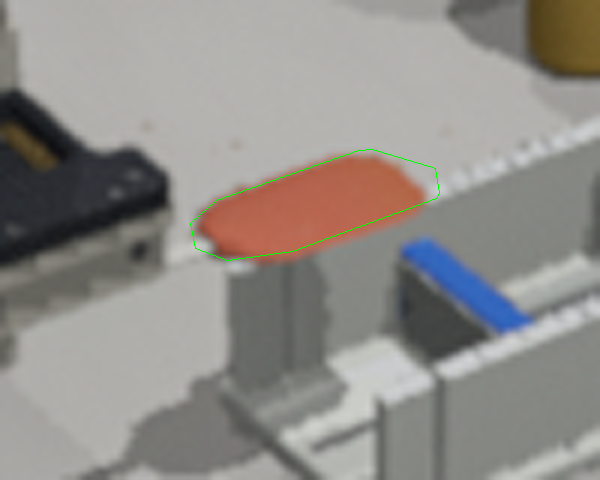

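The blade is roughly level, with a few mm of droop at the tip and perhaps some roll. That is harmless, since the fence face is 44 mm high. I descend into the channel with about 24 mm of clearance to the fence.

Call:
{"name": "step_arm", "arguments": {"rows": [[0,0,-0.02,0,0],[0,0,-0.045,0,0],[0,0,-0.065,0,0],[0,0,-0.078,0,0],[0,0,-0.083,0,0],[0,0,-0.083,0,0],[0,0,-0.083,0,0]]}}

```text
t: 6.55
eef_pos: [0.3985, -0.1303, 0.0411]
ee_rot: [3.141, -0.001, 0.133]
force: [-0.1, 0.6, -1.4]
width: 0.0243
gripper_force: 45.0
```

Call:
{"name": "step_arm", "arguments": {"rows": [[0.004,0.0005,0,0,0],[0.008,0.001,0,0,0],[0.012,0.0016,0,0,0],[0.015,0.002,0,0,0],[0.015,0.002,0,0,0],[0.015,0.002,0,0,0]]}}

```text
t: 7.15
eef_pos: [0.4129, -0.1285, 0.0405]
ee_rot: [-3.142, 0.0, 0.132]
force: [-0.5, -0.6, -1.3]
width: 0.0244
gripper_force: 45.0
```

Run:
```python
import fit,cv2,numpy as np
a=[cv2.resize(f['color'][y:y+h,x:x+w],(400,480),interpolation=cv2.INTER_CUBIC) for f,(x,y,w,h) in zip(fit.F,((280,150,125,150),(255,170,80,96)))]
cv2.imwrite('pics/e4.png',np.hstack(a))
```

```text
areas [np.float64(389.7285714285714), np.float64(566.6857142857143)] cost 186.65670566040325 pitch roll dx dy dz [-0.0078 -0.4377 -0.0011  0.      0.    ] level cost 363.9655462184874 [ 0.4128792  -0.12852583  0.04048537]
```

View pics/e4.png

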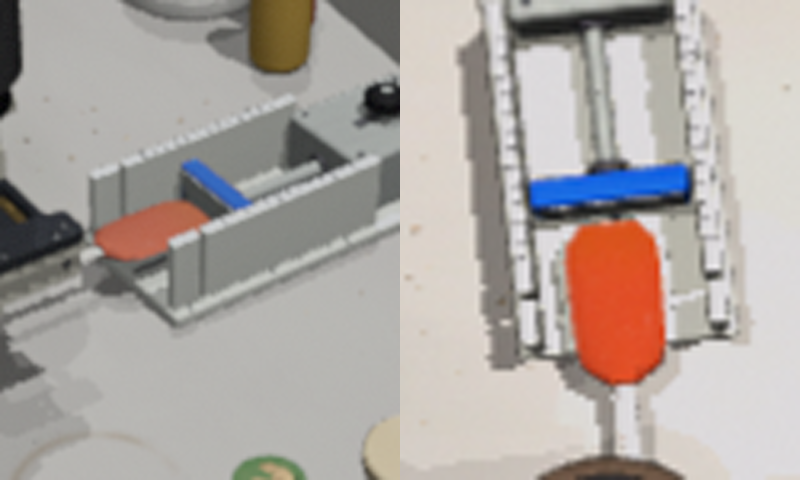

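The blade is in the channel, centred, with its tip about 10 mm short of the fence face. I push slowly.

Call:
{"name": "step_arm", "arguments": {"rows": [[0.002,0.0003,0,0,0],[0.004,0.0005,0,0,0],[0.006,0.0008,0,0,0],[0.008,0.001,0,0,0],[0.01,0.0013,0,0,0],[0.012,0.0016,0,0,0],[0.014,0.0018,0,0,0],[0.016,0.0021,0,0,0],[0.018,0.0024,0,0,0]]}}

```text
t: 8.15
eef_pos: [0.4308, -0.1261, 0.0404]
ee_rot: [-3.142, 0.001, 0.132]
force: [-3.8, -1.0, -1.3]
width: 0.0248
gripper_force: 45.0
```

Call:
{"name": "step_arm", "arguments": {"rows": [[0.002,0.0003,0,0,0],[0.004,0.0005,0,0,0],[0.006,0.0008,0,0,0]]}}

```text
t: 8.45
eef_pos: [0.4371, -0.1253, 0.0405]
ee_rot: [-3.142, 0.0, 0.132]
force: [-4.2, -0.6, -1.0]
width: 0.0243
gripper_force: 45.0
```

Call:
{"name": "step_arm", "arguments": {"rows": [[0.001,0.0001,0,0,0],[0.002,0.0003,0,0,0],[0.0025,0.0003,0,0,0]]}}

```text
t: 8.75
eef_pos: [0.4396, -0.125, 0.0405]
ee_rot: [3.142, -0.0, 0.132]
force: [-3.8, -0.4, -0.3]
width: 0.0246
gripper_force: 45.0
```

Call:
{"name": "step_arm", "arguments": {"rows": [[0.001,0.0001,0,0,0],[0.002,0.0003,0,0,0],[0.0025,0.0003,0,0,0]]}}

```text
t: 9.05
eef_pos: [0.4421, -0.1247, 0.0406]
ee_rot: [3.142, 0.0, 0.132]
force: [-4.5, -1.6, -0.8]
width: 0.0245
gripper_force: 45.0
```

Call:
{"name": "step_arm", "arguments": {"rows": [[0.001,0.0001,0,0,0],[0.002,0.0003,0,0,0],[0.0025,0.0003,0,0,0]]}}

```text
t: 9.35
eef_pos: [0.4446, -0.1244, 0.0406]
ee_rot: [3.142, -0.0, 0.132]
force: [-4.0, -0.9, -0.5]
width: 0.0248
gripper_force: 45.0
```

Call:
{"name": "step_arm", "arguments": {"rows": [[0.001,0.0001,0,0,0],[0.002,0.0003,0,0,0],[0.0025,0.0003,0,0,0]]}}

```text
t: 9.65
eef_pos: [0.4471, -0.1241, 0.0406]
ee_rot: [-3.142, -0.0, 0.132]
force: [-3.6, -0.3, 0.0]
width: 0.0246
gripper_force: 45.0
```

Call:
{"name": "step_arm", "arguments": {"rows": [[0.001,0.0001,0,0,0],[0.002,0.0003,0,0,0],[0.0025,0.0003,0,0,0]]}}

```text
t: 9.95
eef_pos: [0.4497, -0.1238, 0.0406]
ee_rot: [3.142, -0.0, 0.132]
force: [-4.2, -1.3, -0.0]
width: 0.0247
gripper_force: 45.0
```

Call:
{"name": "step_arm", "arguments": {"rows": [[0.001,0.0001,0,0,0],[0.002,0.0003,0,0,0],[0.0025,0.0003,0,0,0]]}}

```text
t: 10.25
eef_pos: [0.4521, -0.1235, 0.0405]
ee_rot: [3.142, 0.0, 0.132]
force: [-4.0, -1.5, -0.6]
width: 0.0243
gripper_force: 45.0
```

Call:
{"name": "step_arm", "arguments": {"rows": [[0.001,0.0001,0,0,0],[0.002,0.0003,0,0,0],[0.0025,0.0003,0,0,0]]}}

```text
t: 10.55
eef_pos: [0.4546, -0.1232, 0.0406]
ee_rot: [3.142, -0.0, 0.132]
force: [-4.3, 0.2, -0.9]
width: 0.0246
gripper_force: 45.0
```

Call:
{"name": "step_arm", "arguments": {"rows": [[0.001,0.0001,0,0,0],[0.002,0.0003,0,0,0],[0.0025,0.0003,0,0,0]]}}

```text
t: 10.85
eef_pos: [0.4571, -0.1229, 0.0406]
ee_rot: [3.142, -0.0, 0.132]
force: [-4.5, -0.6, -1.2]
width: 0.0246
gripper_force: 45.0
```

Call:
{"name": "step_arm", "arguments": {"rows": [[0.001,0.0001,0,0,0],[0.002,0.0003,0,0,0],[0.0025,0.0003,0,0,0]]}}

```text
t: 11.15
eef_pos: [0.4596, -0.1226, 0.0406]
ee_rot: [3.142, -0.0, 0.132]
force: [-3.9, 1.1, -1.0]
width: 0.0244
gripper_force: 45.0
```

Call:
{"name": "step_arm", "arguments": {"rows": [[0.001,0.0001,0,0,0],[0.002,0.0003,0,0,0],[0.0025,0.0003,0,0,0]]}}

```text
t: 11.45
eef_pos: [0.4622, -0.1223, 0.0406]
ee_rot: [-3.142, -0.0, 0.132]
force: [-3.9, 0.2, -0.4]
width: 0.0242
gripper_force: 45.0
```

Call:
{"name": "step_arm", "arguments": {"rows": [[0.001,0.0001,0,0,0],[0.002,0.0003,0,0,0],[0.0025,0.0003,0,0,0]]}}

```text
t: 11.75
eef_pos: [0.4635, -0.1221, 0.0403]
ee_rot: [-3.141, 0.002, 0.132]
force: [-6.1, -0.3, 0.1]
width: 0.0248
gripper_force: 45.0
```

Call:
{"name": "step_arm", "arguments": {"rows": [[0,0,0,0,0],[0,0,0,0,0]]}}

```text
t: 11.95
eef_pos: [0.4636, -0.1221, 0.0403]
ee_rot: [-3.141, 0.002, 0.132]
force: [-5.4, -1.0, -1.1]
width: 0.0242
gripper_force: 45.0
```

Call:
{"name": "step_arm", "arguments": {"rows": [[0.0005,0.0001,0,0,0],[0.001,0.0001,0,0,0],[0.001,0.0001,0,0,0]]}}

```text
t: 12.25
eef_pos: [0.4639, -0.1221, 0.0401]
ee_rot: [-3.141, 0.003, 0.132]
force: [-5.8, -0.0, 0.0]
width: 0.0246
gripper_force: 45.0
```

Call:
{"name": "step_arm", "arguments": {"rows": [[0.001,0.0001,0,0,0],[0.002,0.0003,0,0,0],[0.002,0.0003,0,0,0]]}}

```text
t: 12.55
eef_pos: [0.4647, -0.122, 0.0397]
ee_rot: [-3.141, 0.005, 0.131]
force: [-9.7, -0.2, -0.2]
width: 0.0244
gripper_force: 45.0
```

Call:
{"name": "step_arm", "arguments": {"rows": [[0,0,0,0,0],[0,0,0,0,0],[0,0,0,0,0]]}}

```text
t: 12.85
eef_pos: [0.4647, -0.122, 0.0398]
ee_rot: [-3.141, 0.005, 0.131]
force: [-10.4, -1.3, 0.8]
width: 0.0244
gripper_force: 45.0
```

The rod bears on the stop with about 5–6 N. I back off, lift and carry the spatula to the open table on the left.

Call:
{"name": "step_arm", "arguments": {"rows": [[-0.001,-0.0001,0,0,0],[-0.002,-0.0003,0,0,0],[-0.003,-0.0004,0,0,0],[-0.005,-0.0007,0,0,0],[-0.008,-0.001,0,0,0],[-0.014,-0.0018,0,0,0],[-0.02,-0.0026,0,0,0],[-0.027,-0.0036,0,0,0],[-0.03,-0.004,0,0,0],[-0.03,-0.004,0.01,0,0],[-0.03,-0.004,0.03,0,0],[-0.03,-0.004,0.055,0,0],[-0.03,-0.004,0.075,0,0],[-0.03,-0.004,0.08,0,0]]}}

```text
t: 14.25
eef_pos: [0.4393, -0.1255, 0.1235]
ee_rot: [3.141, -0.005, 0.133]
force: [0.5, -0.2, -1.0]
width: 0.0244
gripper_force: 45.0
```

Call:
{"name": "step_arm", "arguments": {"rows": [[0,0.01,0,0,0],[0,0.03,0,0.004,0],[0,0.055,0,0.008,0],[0,0.085,0,0.012,0],[0,0.115,0,0.016,0],[0,0.145,0,0.02,0],[0,0.175,0,0.024,0],[0,0.205,0,0.028,0],[0,0.23,0,0.032,0],[0,0.25,0,0.036,0],[0,0.263,0,0.038,0],[0,0.27,0,0.04,0],[0,0.272,0,0.04,0],[0,0.272,-0.03,0.04,0],[0,0.272,-0.06,0.04,0],[0,0.272,-0.085,0.04,0],[0,0.272,-0.095,0.04,0],[0,0.272,-0.1,0.04,0],[0,0.272,-0.1,0.04,0]]}}

```text
t: 16.15
eef_pos: [0.4376, 0.1461, 0.0206]
ee_rot: [3.141, 0.0, 0.172]
force: [0.2, 0.9, -0.0]
width: 0.0245
gripper_force: 45.0
```

Run:
```python
import fit,cv2,numpy as np
a=[cv2.resize(f['color'][y:y+h,x:x+w],(400,480),interpolation=cv2.INTER_CUBIC) for f,(x,y,w,h) in zip(fit.F,((270,130,125,150),(185,130,150,180)))]
cv2.imwrite('pics/e5.png',np.hstack(a))
```

```text
areas [np.float64(275.0), np.float64(539.0)] cost 127.555844311562 pitch roll dx dy dz [ 2.300e-02 -3.456e-01  2.000e-04  4.000e-04  5.000e-04] level cost 300.4957983193277 [0.43764537 0.14614526 0.0206372 ]
```

View pics/e5.png

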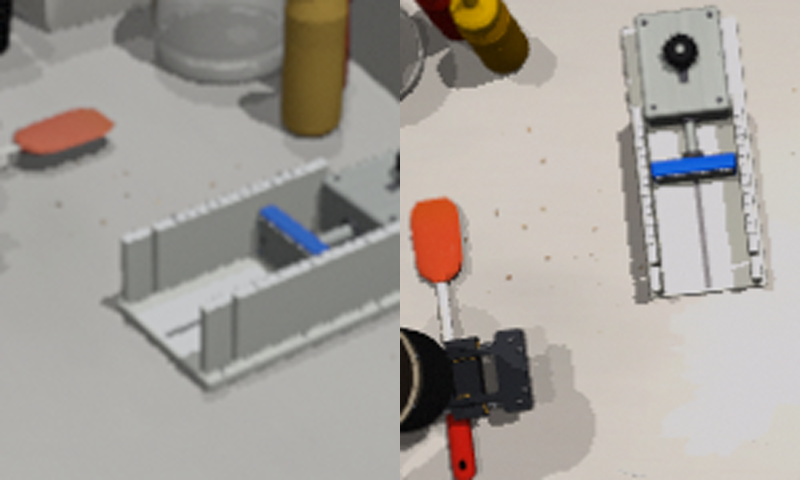

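The fence stayed back against the stop and the spatula is low over open table. I lower it and release gently.

Call:
{"name": "step_arm", "arguments": {"rows": [[0,0,-0.004,0,0],[0,0,-0.008,0,0],[0,0,-0.011,0,0],[0,0,-0.014,0,0],[0,0,-0.0165,0,0],[0,0,-0.0165,0,0],[0,0,-0.0165,0,0]]}}

```text
t: 16.95
eef_pos: [0.4375, 0.1464, 0.0039]
ee_rot: [3.141, 0.0, 0.172]
force: [0.9, -0.4, -1.5]
width: 0.0244
gripper_force: 45.0
```

Call:
{"name": "step_arm", "arguments": {"newtons": 5, "rows": [[0,0,0,0,0.01],[0,0,0,0,0.02],[0,0,0,0,0.025],[0,0,0,0,0.03],[0,0,0,0,0.04],[0,0,0,0,0.06],[0,0,0,0,0.06],[0,0,0,0,0.06]]}}

```text
t: 17.75
eef_pos: [0.4375, 0.1464, 0.0041]
ee_rot: [-3.142, -0.0, 0.172]
force: [0.5, 0.8, 0.2]
width: 0.056
gripper_force: 0.0
```

Call:
{"name": "step_arm", "arguments": {"rows": [[0,0,0.01,0,0.06],[0,0,0.03,0,0.06],[0,0,0.07,0,0.06],[0,0,0.11,0,0.06],[0,0,0.15,0,0.06],[0,0,0.2,0,0.06],[0,0,0.2,0,0.06]]}}

```text
t: 18.45
eef_pos: [0.4406, 0.1482, 0.2117]
ee_rot: [-3.137, -0.011, 0.173]
force: [0.4, 1.5, -0.9]
width: 0.06
gripper_force: 0.0
```

Run:
```python
from station import arm
import cv2,numpy as np
s=arm.grab_frame('side')['color'][120:300,190:430];w=arm.grab_frame('wrist')['color']
cv2.imwrite('pics/e6.png',np.hstack([cv2.resize(s,(430,322)),cv2.resize(w,(370,322))]))
```

```text
(no output)
```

View pics/e6.png

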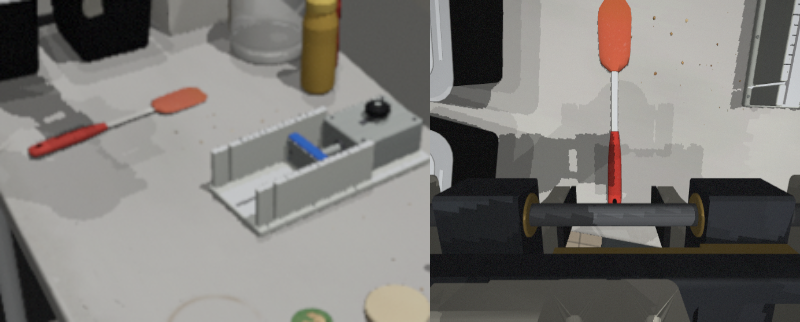

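The spatula lies flat on the open table (blade at (180,100), handle at (65,140) in the left half). The fence is back at (308,148), and the gripper is clear.

```bash
python3 -c "
from station import arm
print(arm.job_done())"
```

```text
the job is handed in; nothing more can be done
None
```

I pushed the fence back with the spatula until its rod met the stop, peaking at about 10 N at the spatula (roughly 6 N on the stop), laid the spatula flat on the open table, and handed the job in at about 18.5 s; no verdict was returned.

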